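# Open the safety-capped sanitiser bottle

## Task

The square bottle of sanitiser concentrate stands in its holder with the dosing cup upside down over its cap. Take the cup off and hang it, mouth down, by its hook over the bar of the drip rack; then open the bottle: push the safety cap down and, keeping it pushed, turn it anticlockwise about a fifth of a turn, then lift it straight off. Finish while still holding the cap in the gripper, level, a few centimetres straight above the bottle's open mouth, with the bottle standing in its holder, the cup still hanging, and the other things on the table left alone.

Things in the scene. Friction and masses are not known exactly. Their poses are not given: they have to be found in the camera images.
- holder: Square open steel socket fixed to the table, in which the bottle stands and cannot turn: outside 74 x 74 mm, walls 45 mm high above the table, foot plate 92 x 92 mm, inner floor 5.5 mm above the table. Origin: centre of its underside; z up.
- bottle: White square bottle, loose in the holder (1.5 mm play each side), 0.5 to 0.9 kg, body 66 x 66 mm. Origin: centre of its underside, z up its axis. Flat round shoulder (radius 30 mm) at z = 118 mm on which the cup stands; neck 24 mm wide from there to its rim at z = 146 mm, with two catches for the cap.
- mouth (a point): Centre of the bottle's open mouth: on its axis at the neck's rim, 146 mm above the bottle's underside; moves with the bottle.
- cap_top (a point): Centre of the cap's flat top (35 mm above its origin), 163 mm above the bottle's underside when locked. How it unlocks: pushed down at least 3.5 mm (7 mm is the hard stop) and kept there, it turns anticlockwise seen from above; it is free to lift once turned 0.75 rad, a wall stops it at about 1.5 rad, 1.15 rad is the middle. Unpushed, or clockwise, it does not turn.
- cap: Black round push-and-turn safety cap, 43 mm across its ribbed sides, 35 mm high, about 50 g; at the start locked on the bottle's neck. Origin: on its axis at the skirt's lower edge, z up; when locked this lies 128 mm above the bottle's underside, with 10 mm of bare neck below it. Grip it across its sides from above, fingertips at least 12 mm above the shoulder so that there is room to push down.
- liner (a joint): Squeeze of the spring disc inside the cap, m: 0 when the cap is up or off, 0.005 when it is pushed 5 mm down, 0.007 at the hard stop. The spring takes 7 N to start and about 12 N at 5 mm; it pushes the cap up against the catches.
- cup: Grey dosing cup, upside down over the cap, standing on the bottle's shoulder: 54 mm high, outside 56 mm wide at the mouth (below), 53 mm at its closed top, wall 3 mm, 50 g. Origin: centre of its mouth's plane; z up to the closed top; x points to the hook on its side. It must rise 50 mm to clear the cap. Grip it near the top across its y axis, clear of the hook.
- hook (a point): Seat of the cup's hook, at x = 35, y = 0, z = 48 mm in the cup's frame: underside of a flat strap 18 mm wide and 3 mm thick, midway across the slot (about 14 mm wide, open below) between the cup's wall and the hook's leg. The leg reaches 31 mm down from the seat; its last 11 mm flare outward by 5 mm as a lead-in. Hung, the cup leans 0.2 to 0.3 rad.
- rack: Drip rack of smooth polished steel, fixed to the table: low tray 90 x 170 mm with two round posts (10 mm, 154 mm apart, 150 mm high) carrying a flat bar on edge. Origin: centre of its underside; y along the bar, z up.
- bar_top (a point): Middle of the bar's top edge, 150 mm above the table: the bar runs along y of this frame, is 4 mm thick (x), 42 mm deep (z, downward) and 144 mm long between the posts. The cup may hang on either side of it.
- dish: Bystander: small empty square-sided dish, 71 x 94 x 47 mm, at the front right; origin at its underside.
- marker: Bystander: marker pen lying on the table, 154 mm long, 20 mm thick; origin at its underside.
Mind the look-alikes: they are no part of the job. What is shaped like the bottle but yellow is not meant. Several things have the shape of the cup; the one meant has the colours described above.

How it is judged:
On the way, in this order (a step that is already met when the one before it is completed fails the run):
1. the dosing cup hangs by its hook on the rack's bar, let go (x of hook in the frame of bar_top between -0.014 and 0.014 m and y of hook in the frame of bar_top between -0.066 and 0.066 m and z of hook in the frame of bar_top between -0.012 and 0.012 m and angle between cup's own z axis and vertical below 0.45 rad and contact force between cup and rack above 0.1 N and contact force between cup and the arm below 0.05 N and contact force between cup and the fingers below 0.05 N), for 0.2 s.
2. the gripped cap is pushed down at least 3 mm against its spring (value of joint liner above 0.003 m and contact force between cap and the fingers above 1 N), for 0.1 s.
At the end, for the whole second after the job is handed in: The cap is held still by the fingers, within 0.3 rad of level, 15 to 120 mm above the mouth and within 30 mm of straight above it, touching nothing else; the bottle stands upright on the holder's floor; the cup, let go, hangs by its hook on the bar (all of step 1 and z of cap in the frame of mouth between 0.015 and 0.12 m and horizontal distance between cap and mouth below 0.03 m and angle between cap's own z axis and vertical below 0.3 rad and contact force between cap and the fingers above 1 N and contact force between cap and bottle below 0.1 N and contact force between cap and cup below 0.1 N and contact force between cap and rack below 0.1 N and contact force between cap and holder below 0.1 N and linear speed of cap below 0.03 m/s and angle between bottle's own z axis and vertical below 0.08 rad and distance between bottle and holder below 0.012 m); the arm keeps its last pose, push and grip.
It fails at once if the small dish is pushed away (30 mm) (distance of dish from where it was at the start of the episode above 0.03 m).
It fails at once if the marker pen is pushed away (30 mm) (distance of marker from where it was at the start of the episode above 0.03 m).
It fails at once if the bottle tips or is pulled out of its holder (angle between bottle's own z axis and vertical above 0.2 rad or distance between bottle and holder above 0.03 m).
It also fails if it takes over 56 s, if anything falls off the work surface, if the arm or the gripper's body presses on something with over 40 N, if the wrist force passes 120 N, or if a joint passes its speed limit or range.

## Robot

A 6-joint arm with a two-finger parallel gripper is mounted at the origin on a cart in front of the work surface, level with it; the furniture and walls round the work are solid. World frame = base frame: x ahead of the robot, y to its left, z up, the work surface at z = 0. Lengths are in m, angles in rad, forces in N, time in s.
With the tool pointing down it reaches from about 0.35 to 1 m from the base axis. Payload 7.1 kg.
Tool frame: the origin (TCP) lies between the finger pads; the fingertips stand 22 mm ahead of it and the grasp point (between the pads) lies 3 mm ahead of it; z points along the fingers, y is the line along which they close (so a half turn about z gives the same grasp; the last joint's range is limited). The gripper opens to 85 mm and grips with 20 to 120 N. Pads are 22 mm wide; open, the fingers measure 114 mm over their backs; the gripper's body (76 mm by 85 mm) begins 54 mm behind the grasp point. The pads swing forward as they close: fully open they stand 13 mm farther back than shut.
Start: joints at [-1.354, 0.423, 1.63, -0, 1.089, -0.019], TCP at [0.146, -0.608, 0.253] pointing down, gripper open.
Joint ranges: [-3, 3], [-0.9, 2.11], [0.09, 2.58], [-1.31, 4.45], [0.11, 2.69], [-2.54, 2.54]. Speed limits (rad/s): [2.39, 2.39, 3.01, 3.14, 3.14, 3.14].

## Interface

Orientations are given as a rotation vector (axis times angle).
In Python, from rig import manip gives the robot as it stands. The module is installed in compiled form; this text tells all that it offers. Calls block until the motion is done:
- manip.move_to(position, orientation): joint-space move of the TCP to a pose.
- manip.servo_line(position, orientation=None, rate=0.15): straight line of the TCP; orientation=None keeps the orientation; rate is the mean speed in m/s.
- manip.set_joints(angles): joint-space move.
- manip.command_gripper(opening, f_grip=None): finger opening in m; f_grip is the grip in N (None keeps the last); returns when the fingers have stopped.
- manip.hold(seconds).
- manip.solve_ik(position, orientation): joint angles nearest the present ones, or None.
- manip.camera(name): name is "scene" or "side" or "wrist"; returns a dict with "image" (400x640x3 uint8, red, green, blue), "fx", "fy", "cx", "cy" (pixels), "k1" (the pictures are not rectified: a ray, as slopes to the right and down, at radius r is drawn at 1 + k1 r^2 times it, then the intrinsics apply), "cam_to_world" (4x4, takes a point from camera to world coordinates); the wrist camera has in their place "mount" (4x4, takes a point from camera to tool coordinates, whose origin is the TCP and whose axes are the flange's). Camera axes: x right, y down, z forward; pixel columns grow to the right and rows downward; lengths in m; the calibration is good to about 2 mm. A picture is of the moment at which its call begins: read the wrist's pose just before it. There is no depth.
A pose or a line that the arm cannot do raises manip.IKError and nothing moves.
- manip.sign_off(): hands the job in; it is judged then, once.
Readings, each from a call of its own:
- manip.get_time(): time.
- manip.get_joint_positions(): joint angles.
- manip.get_joint_vel(): joint speeds.
- manip.get_tau(): joint torques, N m.
- manip.get_position(): TCP position.
- manip.get_ee_rot(): TCP orientation.
- manip.get_contact_force(): force on the tool from outside, world axes, zero at the start.
- manip.get_torque(): the same for the moment, N m.
- manip.get_width(): finger opening in m.
- manip.get_grip_force(): force on a finger pad.
Only numpy, scipy, OpenCV 4.12 (cv2) and the standard library are available. Lean on these libraries where they do the work, as an engineer would, in place of code of your own. Each camera call takes 0.05 s, during which the arm holds its last target. There are 200 camera calls.

## Working session

There is one attempt and no reset: what is moved stays moved. The work goes in short steps, each a Python script; the robot and the scene stay as the last script left them, time stands still between calls to the robot, and variables do not carry over. Pictures are saved under pics/ and viewed, at most 10 in all, crops included, and the job is handed in when it is done.

```bash
mkdir -p pics
cat > h.py <<'E'
import numpy as np, cv2
from scipy.spatial.transform import Rotation as R
from rig import manip as m
def K(c): return np.array([[c['fx'],0,c['cx']],[0,c['fy'],c['cy']],[0,0,1.]])
def pose(c):
    if 'cam_to_world' in c: return np.array(c['cam_to_world'])
    return c['T']@np.array(c['mount'])
def cam(n):
    T=np.eye(4); T[:3,3]=m.get_position(); T[:3,:3]=R.from_rotvec(m.get_ee_rot()).as_matrix()
    c=m.camera(n); c['T']=T; return c
def ray(c,u,v):
    x=(u-c['cx'])/c['fx']; y=(v-c['cy'])/c['fy']; d=np.array([x,y])
    p=d.copy()
    for _ in range(20): p=d/(1+c['k1']*(p@p))
    P=pose(c); return P[:3,3],P[:3,:3]@np.array([p[0],p[1],1.])
def onz(c,u,v,z):
    o,d=ray(c,u,v); return o+d*(z-o[2])/d[2]
def proj(c,p):
    P=np.linalg.inv(pose(c)); q=P[:3,:3]@np.asarray(p)+P[:3,3]; s=q[:2]/q[2]
    s=s*(1+c['k1']*(s@s)); return np.array([c['fx']*s[0]+c['cx'],c['fy']*s[1]+c['cy']])
def tri(a,ua,b,ub):
    o1,d1=ray(a,*ua); o2,d2=ray(b,*ub)
    t=np.linalg.lstsq(np.c_[d1,-d2],o2-o1,rcond=None)[0]
    p,q=o1+d1*t[0],o2+d2*t[1]; return (p+q)/2,np.linalg.norm(p-q)
def save(c,n): cv2.imwrite('pics/'+n,cv2.cvtColor(c['image'],cv2.COLOR_RGB2BGR))
def down(yaw): # tool z down, tool y (closing) at angle yaw in xy
    y=np.array([np.cos(yaw),np.sin(yaw),0]); z=np.array([0,0,-1.]); x=np.cross(y,z)
    return R.from_matrix(np.c_[x,y,z]).as_rotvec()
E
python3 - <<'E'
from h import *
import pickle
a=cam('scene');b=cam('side');save(a,'scene.png');save(b,'side.png')
pickle.dump((a,b),open('ab.pkl','wb'))
for c in(a,b): print(np.round(pose(c),3),c['fx'],c['cx'],c['cy'],c['k1'])
E
```

```text
[[-0.848 -0.331  0.414  0.112]
 [-0.53   0.497 -0.688  0.485]
 [ 0.022 -0.802 -0.597  0.67 ]
 [ 0.     0.     0.     1.   ]] 403.0569587119529 315.64900010593396 204.12288163143427 -0.0930401087687617
[[-0.999  0.016 -0.047  0.524]
 [ 0.049  0.475 -0.878  0.796]
 [ 0.008 -0.88  -0.475  0.632]
 [ 0.     0.     0.     1.   ]] 493.25817209414834 317.14815628582943 196.93736368757587 0.0016979819608276398
```

View pics/scene.png

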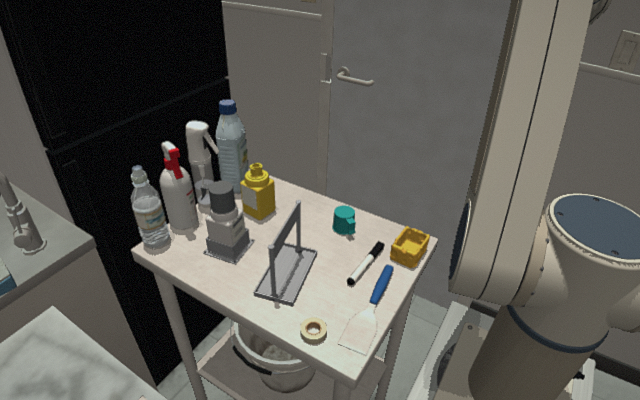

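View pics/side.png

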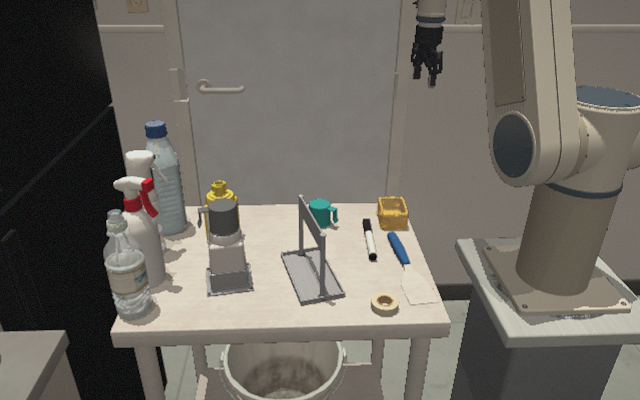

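Candidates: the grey cup on the white bottle is at scene (222,197) / side (223,218). The teal cup at scene (344,220) and the yellow bottle at scene (258,190) are look-alikes. Grey on white fits the description, so I'll confirm it in an enlarged crop.

Run:
```python
from h import *
a=cv2.imread('pics/scene.png')[170:310,180:330]; b=cv2.imread('pics/side.png')[180:310,190:350]
f=lambda i,s:cv2.resize(i,s,interpolation=cv2.INTER_CUBIC)
cv2.imwrite('pics/crop.png',np.hstack([f(a,(400,373)),f(b,(400,325)) if 0 else cv2.copyMakeBorder(f(b,(400,325)),0,48,0,0,0)]))
```

```text
(no output)
```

View pics/crop.png

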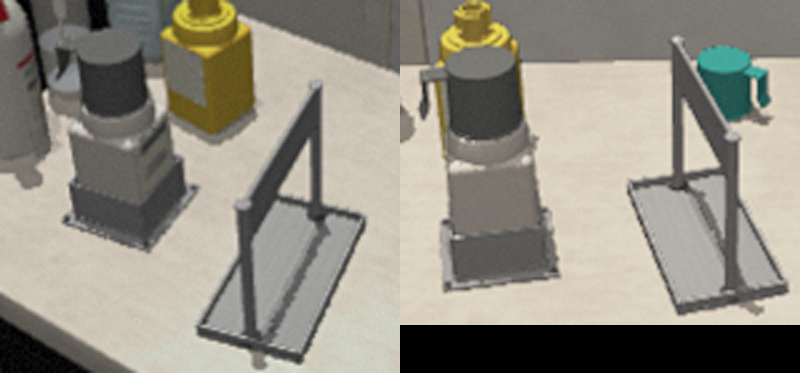

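The crop confirms the grey cup on the white bottle. In full-picture pixels its top is at scene (221,188) / side (224,206), with the hook to the left in the side view at (200,210). The post tops are at scene (298,203), (272,247) / side (301,197), (323,234).

Run:
```python
from h import *
import pickle
a,b=pickle.load(open('ab.pkl','rb'))
r=lambda x:np.round(x,4)
for n,u,v in [('posts far',(298.5,203),(301.2,196.8)),('near',(271.9,246.9),(323.2,234.4)),('cuptop',(221.2,187.6),(224,205.6))]:
    p,e=tri(a,u,b,v); print(n,r(p),r(e),r(onz(a,*u,.15 if n!='cuptop' else .1775)),r(onz(b,*v,.15 if n!='cuptop' else .1775)))
print('hook side',r(onz(b,200,209,.1745)))
# foot plate corners side / scene, z~.004
for c,pts in ((a,[(205,252.5),(236.2,262.5),(253.7,240.5)]),(b,[(207.6,295),(252.8,290),(248.8,264.8)])):
    for p in pts: print('foot',r(onz(c,*p,.003)))
for c,pts in ((a,[(255.5,294.3),(292,303),(316.5,253),]),(b,[(302,304.5),(343,296),(325,249),(281.5,254.5)])):
    for p in pts: print('tray',r(onz(c,*p,.005)))
```

```text
posts far [ 0.5087 -0.1013  0.1469] 0.0011 [ 0.5058 -0.0971  0.15  ] [ 0.509  -0.0967  0.15  ]
near [0.4719 0.0438 0.1474] 0.0008 [0.4698 0.0464 0.15  ] [0.4723 0.0472 0.15  ]
cuptop [ 0.6559 -0.0207  0.1758] 0.0017 [ 0.6551 -0.0201  0.1775] [ 0.6548 -0.016   0.1775]
hook side [ 0.6986 -0.01    0.1745]
foot [0.6919 0.0268 0.003 ]
foot [0.6078 0.0109 0.003 ]
foot [ 0.6222 -0.0712  0.003 ]
foot [0.6955 0.0289 0.003 ]
foot [0.6084 0.017  0.003 ]
foot [ 0.6224 -0.0674  0.003 ]
tray [0.5094 0.0624 0.005 ]
tray [0.4312 0.039  0.005 ]
tray [ 0.4682 -0.1172  0.005 ]
tray [0.5118 0.0663 0.005 ]
tray [0.4314 0.0446 0.005 ]
tray [ 0.4564 -0.1177  0.005 ]
tray [ 0.5532 -0.1     0.005 ]
```

Run:
```python
from h import *
import pickle
p=np.array([.56,-.019,.40])
c0=np.array(m.get_position())
for yaw in (100,-80):
    o=down(np.radians(yaw)); print(yaw,np.round(m.solve_ik(p,o),2))
print(R.from_rotvec(m.get_ee_rot()).as_matrix().round(2))
m.servo_line(c0+[0,0,.15],rate=.3)
q=[m.solve_ik(p,down(np.radians(y))) for y in(100,-80)]
q=min(q,key=lambda q:abs(q[5]));y=100
m.set_joints(q)
c=cam('wrist'); save(c,'w1.png'); pickle.dump(c,open('w1.pkl','wb'))
print(m.get_position(),m.get_time(),np.round(pose(c),3))
```

```text
100 [-0.06  0.19  1.61 -0.    1.34 -1.8 ]
-80 [-0.06  0.19  1.61 -0.    1.34  1.34]
[[ 0.97  0.23 -0.  ]
 [ 0.23 -0.97  0.  ]
 [ 0.   -0.   -1.  ]]
[ 0.56003042 -0.01975326  0.39997671] 3.35 [[ 0.174 -0.941 -0.291  0.635]
 [-0.985 -0.166 -0.051 -0.006]
 [-0.001  0.295 -0.955  0.52 ]
 [ 0.     0.     0.     1.   ]]
```

View pics/w1.png

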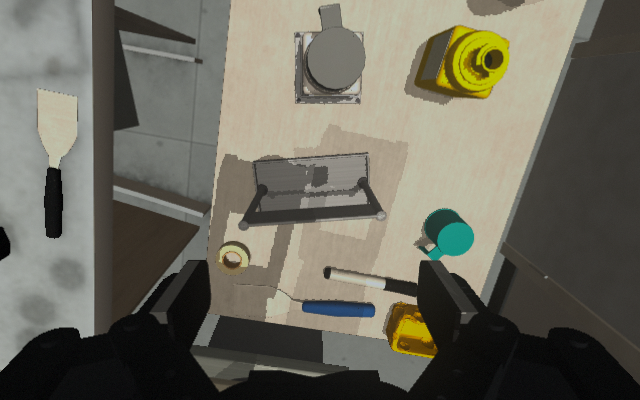

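The wrist view shows the cup's top at about (335,63), its hook strap's end at (330,8), and the post tops at (244,225) and (381,215). The yellow bottle and the teal cup are well clear.

Run:
```python
from h import *
import pickle
c=pickle.load(open('w1.pkl','rb')); r=lambda x:np.round(x,4)
g=cv2.cvtColor(c['image'],cv2.COLOR_RGB2GRAY).astype(int)
im=c['image'].astype(int)
print(im[64,335],im[12,330],im[12,350])
mk=(abs(im-im[60,338]).max(2)<16).astype(np.uint8)
mk[110:]=0;mk[:,:290]=0;mk[:,380:]=0
for v in range(2,100,6): 
    x=np.flatnonzero(mk[v]); print(v,x.min() if len(x) else 0,x.max() if len(x) else 0,len(x),end=' | ')
o=cv2.morphologyEx(mk,cv2.MORPH_OPEN,cv2.getStructuringElement(2,(29,29)))
cs=max(cv2.findContours(o,0,1)[0],key=cv2.contourArea); e=cv2.fitEllipse(cs); print(e, r(onz(c,*e[0],.1775)))
for p in [(244,225),(381,215)]: print('post',r(onz(c,*p,.15)))
for v in(6,12,18,24): 
    x=np.flatnonzero(mk[v]); print('strap',v,r(onz(c,x.mean(),v,.1745)))
```

```text
[121 119 110] [117 116 108] [190 185 162]
2 0 0 0 | 8 324 338 15 | 14 321 339 19 | 20 322 341 20 | 26 323 342 19 | 32 297 360 37 | 38 313 362 47 | 44 301 362 53 | 50 307 364 57 | 56 308 364 57 | 62 295 364 58 | 68 295 363 55 | 74 312 361 49 | 80 304 361 43 | 86 304 361 23 | 92 295 359 7 | 98 297 352 2 | ((335.9004211425781, 57.59842300415039), (56.014366149902344, 59.851280212402344), 2.388047933578491) [ 0.6636 -0.0209  0.1775]
post [0.4772 0.0453 0.15  ]
post [ 0.5153 -0.1024  0.15  ]
strap 6 [ 0.7039 -0.0076  0.1745]
strap 12 [ 0.6995 -0.0093  0.1745]
strap 18 [ 0.6949 -0.0106  0.1745]
strap 24 [ 0.6902 -0.0115  0.1745]
```

Run:
```python
from h import *
import pickle
m.move_to([.60,-.02,.32],down(np.radians(17-90)))
c=cam('wrist'); save(c,'w2.png'); pickle.dump(c,open('w2.pkl','wb'))
print(m.get_position(),m.get_time(),m.get_joint_positions())
```

```text
[ 0.60017764 -0.02027658  0.32124767] 3.85 [-5.35768332e-02  3.17584870e-01  1.62201019e+00 -2.78775629e-05
  1.20126704e+00  1.22208538e+00]
```

View pics/w2.png

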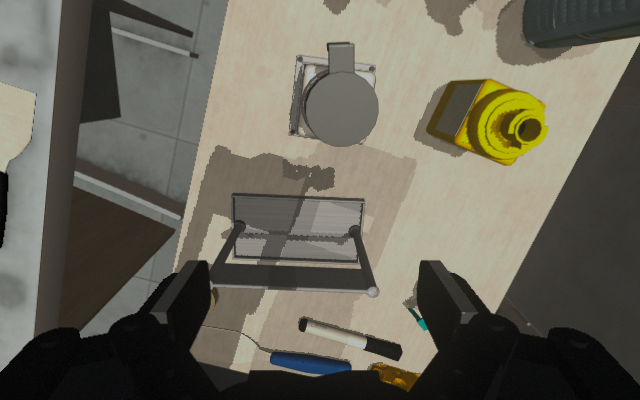

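Closer wrist view: the cup's top circle is centred at about (342,107), the strap runs straight up to (341,43), and the right post top is at (374,292).

Run:
```python
from h import *
import pickle
c=pickle.load(open('w2.pkl','rb')); r=lambda x:np.round(x,4)
im=c['image'].astype(int)
mk=(abs(im-im[110,342]).max(2)<10).astype(np.uint8)
mk[150:]=0;mk[:,:302]=0;mk[:,382:]=0
o=cv2.morphologyEx(mk,cv2.MORPH_OPEN,cv2.getStructuringElement(2,(39,39)))
cs=max(cv2.findContours(o,0,1)[0],key=cv2.contourArea); print(cv2.boundingRect(cs)); e=cv2.fitEllipse(cs); print(e); p=onz(c,*e[0],.1775);print(r(p))
q=onz(c,342,107,.1775);print(r(q))
for v in(48,54,60): 
    x=np.flatnonzero(mk[v]); s=onz(c,x.mean(),v,.1745); d=s-q; print('strap',v,x.min(),x.max(),r(s),np.degrees(np.arctan2(d[1],d[0])))
print(r(onz(c,374,292,.15)),r(onz(c,212,288,.15)))
w=[onz(c,305,107,.1775),onz(c,379,107,.1775),onz(c,342,68,.1775),onz(c,342,146.5,.1775)]
print(np.linalg.norm(w[0]-w[1]),np.linalg.norm(w[2]-w[3]))
```

```text
(307, 72, 71, 74)
((341.94580078125, 108.83018493652344), (70.34481048583984, 72.62606048583984), 22.997875213623047)
[ 0.6642 -0.0211  0.1775]
[ 0.6654 -0.0207  0.1775]
strap 48 330 352 [ 0.7026 -0.0079  0.1745] 19.01362476331516
strap 54 330 352 [ 0.6989 -0.0091  0.1745] 19.09169126223208
strap 60 302 352 [ 0.6949 -0.0092  0.1745] 21.235951622322006
[ 0.515  -0.1039  0.15  ] [0.4752 0.0408 0.15  ]
0.05285505256343349 0.05448279174723713
```

Run:
```python
from h import *
import pickle
o=down(np.radians(19-90)); x,y=.661,-.0205
m.move_to([x,y,.26],o)
m.servo_line([x,y,.165],rate=.12)
print(m.get_contact_force())
m.command_gripper(.04,30)
print(m.get_width(),m.get_grip_force(),m.get_contact_force())
m.servo_line([x,y,.28],rate=.12)
print(m.get_width(),m.get_grip_force(),m.get_contact_force(),m.get_time())
# go short of bar (robot side), with seat over it: hook yaw 14.5
th=np.radians(14.5); n=np.array([np.cos(th),np.sin(th)])
mid=np.array([.493,-.030]); p=mid-.035*n
m.move_to([*p,.235],down(th-np.pi/2))
for k in('wrist','side','scene'):
    c=cam(k); pickle.dump(c,open(f'h_{k}.pkl','wb')); save(c,f'h_{k}.png')
print(p,m.get_position(),m.get_time())
a=cv2.imread('pics/h_scene.png')[150:300,200:350]; b=cv2.imread('pics/h_side.png')[130:280,250:400]
f=lambda i,s:cv2.resize(i,s,interpolation=cv2.INTER_CUBIC)
cv2.imwrite('pics/hang.png',np.hstack([f(a,(400,400)),f(b,(400,400))]))
```

```text
[ 0.58697523 -0.1380478   0.32894792]
0.05392667733852914 31.88893273472786 [-0.88295894 -0.98895414  5.05635027]
0.053943171522411494 31.846867315471172 [-0.10560037  1.22682076 -1.46062691] 6.7333
[ 0.45911483 -0.0387633 ] [ 0.46106144 -0.03881049  0.2354281 ] 7.725
```

View pics/hang.png

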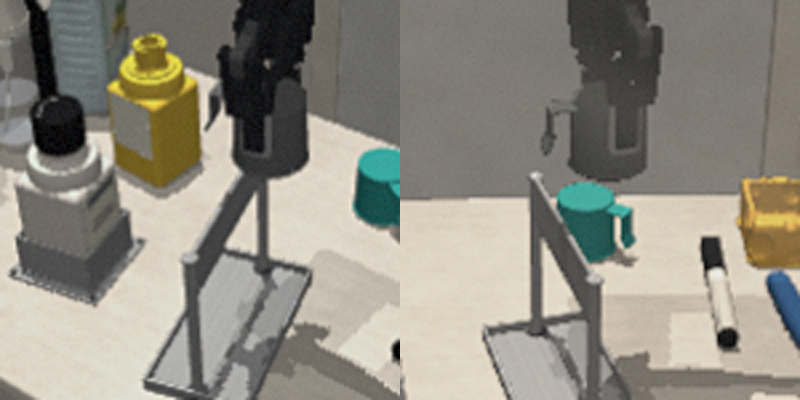

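View pics/h_wrist.png

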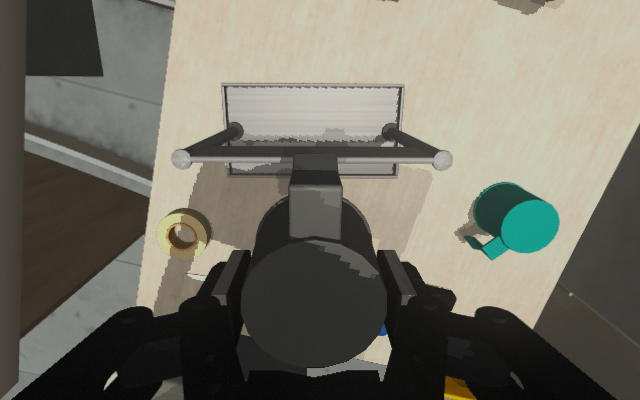

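Cup held squarely: in the wrist view the strap's outer edge is at (315,185) and the post tops at (182,159) and (442,159), so it is parallel to the bar. In the side view the strap's outer end is at (306,168.5), and in the scene view at about (282,181).

Run:
```python
from h import *
import pickle
w,s,a=[pickle.load(open(f'h_{k}.pkl','rb')) for k in('wrist','side','scene')]
r=lambda x:np.round(x,4)
T=w['T']; print(r(T[:3,3]),'tool x',r(T[:3,0]))
q1,q2=onz(w,182,159,.15),onz(w,442,159,.15); zs=T[2,3]+.0095
print('posts w',r(q1),r(q2),np.linalg.norm(q1-q2))
e=onz(w,315,185,zs); j=onz(w,[315,318][0],238,zs)
print('strap end',r(e),'other',r(j))
e1=onz(w,289.5,185,zs); e2=onz(w,342,185,zs); print('strap w',np.linalg.norm(e1-e2))
f=lambda p:r(np.linalg.inv(T)@np.r_[p,1])[:3]
for n,p in(('q1',q1),('q2',q2),('end',e),('tri',tri(s,(305.9,168.6),a,(282.5,181))[0])): print(n,r(p),f(p))
print(tri(s,(305.9,168.6),a,(282.5,181))[1])
S1=np.array([.5087,-.1013,.15]);S2=np.array([.4719,.0438,.15]);print('scene posts in tool',f(S1),f(S2))
b=pickle.load(open('ab.pkl','rb'))[1]; print('side strap at zs',r(onz(s,305.9,168.6,zs)))
cb=onz(w,313,300,T[2,3]+.0125);print('cup top',f(cb))
```

```text
[ 0.4609 -0.0389  0.2356] tool x [0.9681 0.2505 0.0023]
posts w [0.4768 0.0454 0.15  ] [ 0.515  -0.1018  0.15  ] 0.15210319558661403
strap end [ 0.5058 -0.027   0.2451] other [ 0.4879 -0.0317  0.2451]
strap w 0.01689108669649758
q1 [0.4768 0.0454 0.15  ] [ 0.0363 -0.0777  0.0857]
q2 [ 0.515  -0.1018  0.15  ] [0.0364 0.0744 0.0858]
end [ 0.5058 -0.027   0.2451] [ 0.0464 -0.0002 -0.0094]
tri [ 0.5009 -0.0353  0.2426] [ 0.0396  0.0066 -0.0068]
0.0001113394029962743
scene posts in tool [0.0304 0.0723 0.0858] [ 0.0311 -0.0774  0.0856]
side strap at zs [ 0.501  -0.0298  0.2451]
cup top [ 0.006  -0.0009 -0.0125]
```

Run:
```python
from h import *
p=np.array(m.get_position()); o=m.get_ee_rot()
p[:2]=[.4605,-.0388]
f0=np.array(m.get_contact_force())
for z in (.185,.175,.168,.160,.154,.150,.147,.144,.142,.140):
    p[2]=z; m.servo_line(p,down(np.radians(14.5-90)),rate=.08)
    f=np.array(m.get_contact_force()); print(z,np.round(f,2),np.round(m.get_position(),4))
    if abs(f[2]-f0[2])>5 or np.hypot(*(f-f0)[:2])>8: break
print(m.get_time(),m.get_grip_force(),m.get_width())
```

```text
0.185 [-0.49 -0.17  0.25] [ 0.4608 -0.0388  0.1851]
0.175 [-0.27  0.24  0.06] [ 0.4603 -0.0388  0.175 ]
0.168 [ 0.06 -0.13  0.53] [ 0.4603 -0.0388  0.1679]
0.16 [-0.58 -0.2  -1.1 ] [ 0.4602 -0.0388  0.1598]
0.154 [ 0.44  0.3  -0.83] [ 0.4603 -0.0388  0.1537]
0.15 [-0.61 -0.54 -0.97] [ 0.4603 -0.0388  0.1498]
0.147 [-0.13  0.29 -0.97] [ 0.4604 -0.0388  0.1468]
0.144 [-0.78  0.11  2.71] [ 0.4609 -0.0388  0.1442]
0.142 [-0.4   0.74  6.64] [ 0.4614 -0.0388  0.1426]
10.525 32.71633721888065 0.053971282897922426
```

Run:
```python
from h import *
import pickle
p=np.array(m.get_position()); p[2]=.1435
m.servo_line(p,rate=.05)
m.command_gripper(.066,30); m.hold(.3); m.command_gripper(.085); m.hold(.2)
m.servo_line(p+[0,0,.12],rate=.12)
m.hold(.3)
# over bottle for a look
m.move_to([.60,-.02,.32],down(np.radians(19-90)))
for k in('wrist','side','scene'):
    c=cam(k); pickle.dump(c,open(f'c_{k}.pkl','wb')); save(c,f'c_{k}.png')
b=cv2.imread('pics/c_side.png')[180:310,190:350]; w=cv2.imread('pics/c_wrist.png')
f=lambda i,s:cv2.resize(i,s,interpolation=cv2.INTER_CUBIC)
cv2.imwrite('pics/chk.png',np.hstack([f(b,(400,325)),f(w[20:150,270:430],(400,325))]))
print(m.get_time(),m.get_position(),np.round(m.get_joint_positions(),2))
```

```text
14.1333 [ 0.59834    -0.02020059  0.31914253] [-0.05  0.32  1.63 -0.    1.2   1.19]
```

View pics/chk.png

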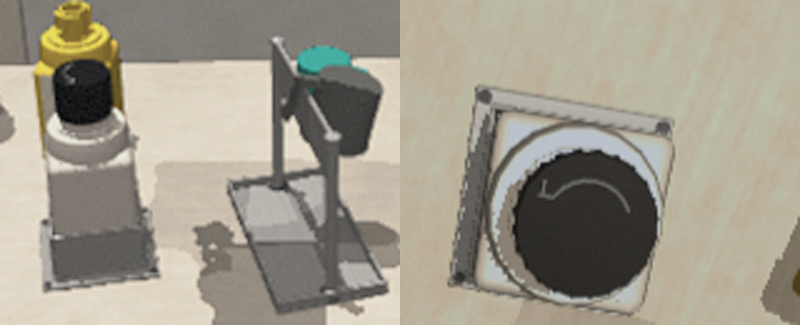

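The cup hangs on the bar at about crop (345,110), and the cap is bare, centred at about (344,109) in the wrist picture. The side and scene views put it a few mm nearer in x than the wrist view does. I'll turn the tool 90° and measure again by blob.

```bash
cat >> h.py <<'E'
def cap_px(c,guess,rad):
    g=cv2.cvtColor(c['image'],cv2.COLOR_RGB2GRAY); mk=(g<75).astype(np.uint8)
    roi=np.zeros_like(mk); cv2.circle(roi,tuple(int(i) for i in guess),rad,1,-1); mk&=roi
    mk=cv2.morphologyEx(mk,cv2.MORPH_CLOSE,np.ones((7,7),np.uint8))
    k=max(cv2.findContours(mk,0,1)[0],key=cv2.contourArea)
    return cv2.minEnclosingCircle(k), cv2.boundingRect(k)
E
python3 - <<'E'
from h import *
import pickle
r=lambda x:np.round(x,4); Z=.1685
w,s,a=[pickle.load(open(f'c_{k}.pkl','rb')) for k in('wrist','side','scene')]
print('w',r(onz(w,344,109.2,Z)))
print('blue',tri(a,(228,106),pickle.load(open('ab.pkl','rb'))[1],(156,130)))
print('side cap',r(onz(s,190+83/2.5,180+75/2.5,Z)))
m.move_to([.66,-.07,.30],down(0.))
c=cam('wrist'); save(c,'cap90.png'); g=proj(c,[.66,-.02,Z]); print(g)
(e,rad),bb=cap_px(c,g,60); print(e,rad,bb,r(onz(c,*e,Z)))
l,rr=onz(c,e[0]-rad,e[1],Z),onz(c,e[0]+rad,e[1],Z);print(np.linalg.norm(l-rr))
print(m.get_position(),np.round(m.get_joint_positions(),2),m.get_time())
E
```

```text
w [ 0.6636 -0.0206  0.1685]
blue (array([ 0.8229375 , -0.23829684,  0.2467041 ]), np.float64(0.0030274614204541727))
side cap [ 0.657  -0.0152  0.1685]
[312.74675488 127.19702761]
(313.0, 129.0) 35.000099182128906 (280, 96, 68, 63) [ 0.6602 -0.0212  0.1685]
0.048871597247308995
[ 0.65965489 -0.0698842   0.30012985] [-0.12  0.43  1.5   0.    1.21 -0.12] 15.375
```

View pics/cap90.png

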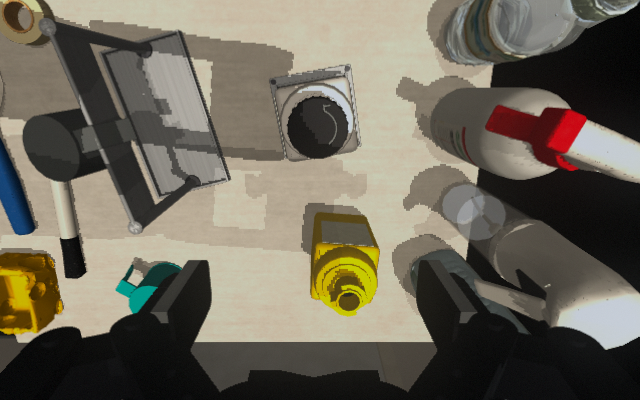

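The cap circle spans columns 287–348 and rows 96–159, so its centre is at (317.5,127). That gives about (0.6633,-0.020), matching the other wrist orientation, so I'll use the wrist values.

Run:
```python
from h import *
x,y=.6634,-.0205; o=down(0.)
m.move_to([x,y,.25],o); m.servo_line([x,y,.158],rate=.12)
f0=np.array(m.get_contact_force())
m.command_gripper(.03,20); m.hold(.2)
print(m.get_width(),np.round(f0,2),np.round(m.get_contact_force(),2),m.get_grip_force(),np.round(m.get_torque(),2),m.get_position(),m.get_time())
```

```text
0.04255214659670322 [ 0.1  -0.04 -0.08] [-3.4  -0.64  5.2 ] 23.274115780368447 [ 0.01  0.42 -0.04] [ 0.66346088 -0.02050248  0.15855265] 17.3333
```

Run:
```python
from h import *
x,y=.6630,-.0205
m.command_gripper(.03,80); 
print(m.get_width(),np.round(m.get_contact_force(),2))
for z in (.1565,.1545,.153,.1525):
    m.servo_line([x,y,z],down(0.),rate=.03); m.hold(.1)
    f=np.array(m.get_contact_force()); print(z,np.round(f,2),np.round(m.get_position(),4))
    if f[2]>28: break
print(m.get_time())
```

```text
0.04149327725383233 [-2.26  1.37  6.7 ]
0.1565 [-3.58  0.08  8.57] [ 0.6633 -0.0205  0.1575]
0.1545 [-3.27  0.39  9.22] [ 0.6635 -0.0205  0.1558]
0.153 [-2.97  0.28 10.44] [ 0.6635 -0.0205  0.1545]
0.1525 [-3.6  -0.44 11.28] [ 0.6636 -0.0205  0.154 ]
18.95
```

Run:
```python
from h import *
x,y=.6632,-.0205; z=.1512
m.servo_line([x,y,z],down(0.),rate=.03); m.hold(.1)
print(np.round(m.get_contact_force(),2),np.round(m.get_position(),4))
for t in (.2,.4,.6,.8,1.0,1.15):
    m.servo_line([x,y,z],down(t),rate=.05); 
    M=R.from_rotvec(m.get_ee_rot()).as_matrix()
    print(t,round(np.arctan2(M[1,1],M[0,1]),3),np.round(m.get_contact_force(),2),np.round(m.get_torque(),2),np.round(m.get_position(),4),round(m.get_time(),2))
    if abs(m.get_torque()[2])>4: break
print(m.get_width())
```

```text
[-2.94 -0.1  12.39] [ 0.6637 -0.0205  0.1529]
0.2 0.201 [-3.9   0.62 12.2 ] [0.07 0.67 0.08] [ 0.6638 -0.0205  0.1529] 19.65
0.4 0.401 [-4.    0.66 12.  ] [0.09 0.68 0.01] [ 0.6637 -0.0204  0.1529] 20.0
0.6 0.6 [-4.52  0.6  13.  ] [ 0.17  1.01 -0.04] [ 0.6634 -0.0202  0.1529] 20.35
0.8 0.801 [-4.93 -0.39 12.14] [-0.29  0.79  0.01] [ 0.6636 -0.0208  0.1528] 20.7
1.0 1.0 [-4.61 -1.11 11.76] [-0.28  0.71 -0.01] [ 0.6637 -0.0209  0.1529] 21.05
1.15 1.151 [-5.01 -2.33 12.12] [-0.19  0.73  0.03] [ 0.6637 -0.0209  0.1529] 21.35
0.041670482476088185
```

Run:
```python
from h import *
p=np.array([.6635,-.0208,.1512])
for z in (.155,.160,.164,.170,.180,.20,.225):
    p[2]=z; m.servo_line(p,down(1.15),rate=.05)
    f=np.array(m.get_contact_force()); print(z,np.round(f,2),np.round(m.get_position(),4))
    if f[2]<-12: break
m.hold(.5)
print(m.get_time(),m.get_width(),m.get_grip_force())
ims=[]
for k in('side','scene'):
    c=cam(k); save(c,f'e_{k}.png')
b=cv2.imread('pics/e_side.png')[140:310,180:350]; w=cv2.imread('pics/e_scene.png')[140:310,180:350]
f=lambda i,s:cv2.resize(i,s,interpolation=cv2.INTER_CUBIC)
cv2.imwrite('pics/end.png',np.hstack([f(b,(400,400)),f(w,(400,400))]))
```

```text
0.155 [-4.86 -1.26 10.8 ] [ 0.6638 -0.021   0.1565]
0.16 [-1.73 -1.93  0.5 ] [ 0.6634 -0.021   0.16  ]
0.164 [-1.43 -0.7   0.13] [ 0.6634 -0.0208  0.1638]
0.17 [-1.56 -1.    0.36] [ 0.6637 -0.0208  0.1705]
0.18 [ 0.23 -0.9  -0.23] [ 0.6642 -0.0207  0.1809]
0.2 [-1.52  0.81 -0.96] [ 0.6636 -0.0208  0.2003]
0.225 [ 0.14  0.46 -0.09] [ 0.6634 -0.0208  0.2251]
24.4167 0.041411568550148874 80.8677165582776
```

View pics/end.png

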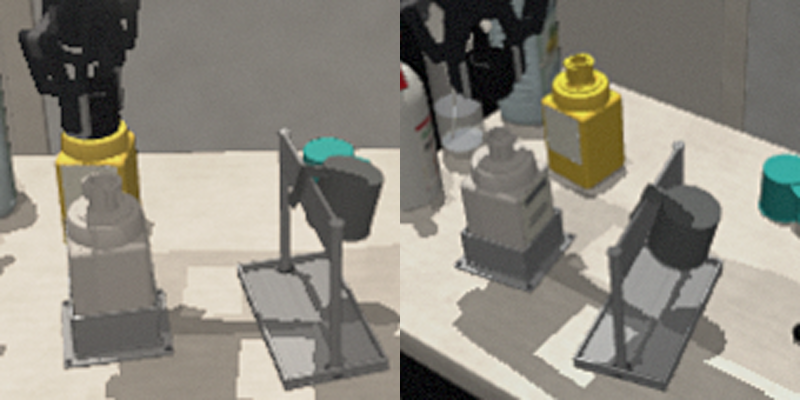

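The neck is bare at crop (100,185), the cap is in the gripper about 49 mm above the mouth, the bottle is seated in its holder and the cup is still hanging.

```bash
python3 -c "
from h import *
print(m.sign_off())"
```

```text
the job is handed in; nothing more can be done
None
```

The job is handed in: the cup hangs by its hook on the rack's bar, the cap was pushed, turned and lifted off, and the gripper holds it about 49 mm above the bottle's open mouth; no verdict came back from the judge.

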